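# Hold the hidden bolt head behind the bracket

### The arm

A 6-joint arm with a two-finger parallel gripper is mounted at the origin on a cart in front of the work surface, level with it; the furniture and walls round the work are solid. World frame = base frame: x ahead of the robot, y to its left, z up, the work surface at z = 0. Lengths are in m, angles in rad, forces in N, time in s.
With the tool pointing down it reaches from about 0.375 to 0.75 m from the base axis. Payload 9 kg.
Tool frame: the origin (TCP) lies at the centre of the arm's flange, where the gripper is bolted on; the fingertips stand 173 mm ahead of it and the grasp point (between the pads) lies 155 mm ahead of it; z points along the fingers, y is the line along which they close (so a half turn about z gives the same grasp; the last joint's range is limited). The gripper opens to 85 mm and grips with 20 to 120 N. Pads are 22 mm wide; open, the fingers measure 114 mm over their backs; the gripper's body (76 mm by 85 mm) begins 54 mm behind the grasp point. The pads swing forward as they close: fully open they stand 13 mm farther back than shut.
Start: joints at [1.087, 0.104, 0.097, 1.564, 0, 1.353], TCP at [0.158, 0.579, 0.405] pointing down, gripper open.
Joint ranges: [-2.99, 2.99], [-0.84, 1.86], [-1.1, 1.16], [-1.84, 2.11], [-1.51, 1.56], [-3.14, 3.14]. Speed limits (rad/s): [2.22, 2.22, 2.57, 3.14, 3.14, 3.14].

### API

Orientations are given as a rotation vector (axis times angle).
In Python, from station import telemetry, optics, ticket gives the robot as it stands. The module is installed in compiled form; this text tells all that it offers.
- The arm moves only by the tool drive_tool, never from a script. Its argument "steps" is a list that holds one entry, the list of rows, each a list of 7 numbers: the finger opening in m, from 0 to 0.0854, then the shift along the world's x, y, z in m, then the turn, a rotation vector about the world's x, y, z in rad. A call has exactly 8 rows; each row is the pose to reach, as a shift and turn from the pose commanded when the call began; what a row does not reach only later rows make up. A row lasts 1/8 s, in which the tool goes at most 62.5 mm and 10.7 degrees, less where a joint would pass 70% of its speed; a pose out of reach is approached as far as the arm can. A call with a gripper value outside its range is refused whole. The fingers move at their own pace and stop on an object; "grip_force" is the grip in N (left out, the last holds). Time passes only in rows, so rows that repeat a pose let the fingers close, or fill a call up. It gives the time, the measured TCP pose, the force, the opening and the grip force at its end, in the units of the state.
- telemetry.sense(): the state, without advancing time (a new reading comes with each control period).
- optics.capture(name): name is "scene" or "top" or "wrist"; returns a dict with "color" (400x640x3 uint8, blue, green, red), "camera_matrix" (3x3 intrinsics, pixels), "D" ([k1, k2, p1, p2, k3] as OpenCV has them; the pictures are not rectified), "world_to_cam" (4x4, takes a point from world to camera coordinates); the wrist camera has in their place "T_tool_cam" (4x4, takes a point from camera to tool coordinates, whose origin is the TCP and whose axes are the flange's). Camera axes: x right, y up, looking along -z (the intrinsics and any distortion apply to the point x, -y, -z); pixel columns grow to the right and rows downward; lengths in m; the calibration is good to about 2 mm. A picture is of the moment at which its call begins: read the wrist's pose just before it. There is no depth.
- ticket.close_job(): hands the job in; it is judged then, once.
Trained networks look in the newest picture that a camera, given by its name, has taken for a name from the list of things; names that differ only in an ending like _2 or _b are one class to them, and where a whole thing is asked for, a point or a joint stands for the part that bears it (a point fixed in the world has none). Each returns a list of dicts, best first, with "conf" (0 to 1); they miss things now and then, are a little off and sometimes report something else, mostly with a low value. They report only what shows in the picture. A call takes as long as a camera call. They do not tell look-alikes from the thing itself.
- optics.recognise(label, camera): "position" ([column, row] in pixels, amid what is visible of it).
The state is a dict: "time": time; "joints": joint angles; "dq": joint speeds; "effort": joint torques, N m; "tool_pos": TCP position; "eef_rot": TCP orientation; "wrist_force": force on the tool from outside, world axes, zero at the start; "wrist_torque": the same for the moment, N m; "finger_gap": finger opening in m; "gripper_force": force on a finger pad.
Only numpy, scipy, OpenCV 4.12 (cv2) and the standard library are available. Lean on these libraries where they do the work, as an engineer would, in place of code of your own. Each camera call takes 0.05 s, during which the arm holds its last target. There are 200 camera calls.

### The job

I want to tighten the brass nut on the front of the grey bracket. Take the white-capped sample tube out of the gap behind the bracket's front plate and seat it upright in the blue tube stand; then reach down into that gap, grasp the hidden hex bolt head by its two side flats, turn it against its light spring until its white index line points straight up, and finish while still holding it there so that it cannot turn. Keep the tube upright on the way, and leave the jar, dropper bottle, petri dish and eraser where they are.

Things in the scene. Friction and masses are not known exactly. Their poses are not given: they have to be found in the camera images.
- bracket: Fixed grey channel bracket; origin: centre of underside, z up, front -x. Base 110 (x) by 130 (y) by 5 mm. Two upright plates 5 mm thick, 130 mm long in y, tops 88 mm above the table; gap between them 50 mm (x -25 to +25), open on top and at both y ends. Bolt along x at y = 0, 58 mm up: brass nut in front (thread ends at x = -59 mm), head in the gap on a fixed brass bush 19 mm wide, 18 long.
- bolt_head (a point): Centre of the dark steel hex bolt head, mid-gap: bracket x = 0, y = 0, 58 mm above the table (base plate top: 5 mm). 24 mm across flats, 28 over corners, 14 mm thick along x (-7 to +7 mm). Axes turn with the bolt: x along the bolt (bracket x), y square to the two side flats to grip, z along the white index line painted on the corner that belongs on top.
- bolt (a joint): Turn of the bolt with its nut about bracket +x, rad. 0: index line straight up, gripping flats vertical, facing bracket +y and -y. Positive leans the line to bracket -y (clockwise seen from the front). Starts at 0.24 to 0.36; spring to 0.3 (0.3 N m/rad), friction 0.02 N m, stops at -0.5 and 0.5. Closing on it askew jams on the corners: lean the grasp with the flats, then turn.
- tube_center (a point): Centre (48 mm above the underside) of the loose sample tube: 96 mm tall, body 28 mm wide, white screw cap 33 mm wide from 83 to 96 mm up; 24 to 54 g; z is its axis, up. Starts standing on the bracket's base plate in the gap (underside 5 mm above the table), 36 to 46 mm from the bolt axis towards bracket +y; its top stands out above the plates.
- tube_stand: Fixed blue block 64 by 64 by 45 mm high with one round upright hole 35 mm wide, 38 mm deep, at its middle (hole floor 7 mm above the table), edge chamfered 2 mm. Origin: centre of its underside. A seated tube's centre is 55 mm above the table.
- jar: Bystander: small screw jar with white lid and yellow label, 47 mm wide, 56 mm tall; origin centre of underside.
- dropper_bottle: Bystander: amber dropper bottle with red bulb, 33 mm wide, 99 mm tall; origin centre of underside.
- petri_dish: Bystander: glass petri dish, 68 mm wide, 18 mm tall; origin centre of underside.
- eraser: Bystander: eraser in a card sleeve, 18 by 40 by 13 mm; origin centre of underside.
There are look-alikes about, which are no part of the job. Leave any red look-alike of the part that bears tube_center alone. Leave any turquoise look-alike of the bracket alone.

How it is judged:
By the outcome, as a careful person would: the job done as asked, in the order asked, and still so for the second after the job is handed in, while the arm keeps its last pose, push and grip.
It also fails if it takes over 51 s, if anything falls off the work surface, if the arm or the gripper's body presses on something with over 40 N, if the wrist force passes 120 N, or if a joint passes its speed limit or range.

## Working session

There is one attempt and no reset: what is moved stays moved. The work goes in short steps, Python scripts to look and compute and a tool call to move; the robot and the scene stay as the last step left them, time stands still between calls to the robot, and variables do not carry over. Pictures are saved under pics/ and viewed, at most 10 in all, crops included, and the job is handed in when it is done.

Besides the shell and the picture viewer there is one more tool, called after "Request:" as name(argument=value, ...) on one line, values as JSON. drive_tool: Moves the arm, as the interface text tells. Its arguments: {"type":"object","properties":{"steps":{"type":"array","items":{"type":"array","items":{"type":"array","items":{"type":"number"}}}},"grip_force":{"type":"number"}},"required":["steps"]}

```bash
mkdir -p pics; cat > h.py <<'E'
import numpy as np, cv2
from scipy.spatial.transform import Rotation as R
from station import telemetry, optics, ticket
def cap(name):
    s=telemetry.sense(); c=optics.capture(name)
    if name=="wrist":
        T=np.eye(4);T[:3,:3]=R.from_rotvec(s["eef_rot"]).as_matrix();T[:3,3]=s["tool_pos"]
        c["world_to_cam"]=np.linalg.inv(T@np.array(c["T_tool_cam"]))
    c["K"]=np.array(c["camera_matrix"],float);c["D"]=np.array(c["D"],float);c["W"]=np.array(c["world_to_cam"])
    return c
def ray(c,px):
    u=cv2.undistortPoints(np.array([[px]],float),c["K"],c["D"])[0,0]
    M=np.linalg.inv(c["W"]);d=M[:3,:3]@np.array([u[0],-u[1],-1]);return M[:3,3],d/np.linalg.norm(d)
def atz(c,px,z):
    o,d=ray(c,px);return o+d*(z-o[2])/d[2]
def proj(c,P):
    P=np.atleast_2d(P);q=(c["W"]@np.c_[P,np.ones(len(P))].T).T[:,:3]*[1,-1,-1]
    return cv2.projectPoints(q,np.zeros(3),np.zeros(3),c["K"],c["D"])[0][:,0]
E
python3 - <<'E'
from h import *
for n in ("scene","top"):
    c=cap(n);cv2.imwrite(f"pics/{n}1.png",c["color"]);print(n,np.linalg.inv(c["W"])[:3,3].round(3))
    for l in ("bracket","bolt_head","tube_center","tube_stand","jar","dropper_bottle","petri_dish","eraser"):
        print(l,[(np.round(d["position"]).tolist(),round(d["conf"],2),atz(c,d["position"],0.05).round(3).tolist()) for d in optics.recognise(l,n)])
s=telemetry.sense();print(s["time"],s["tool_pos"],s["eef_rot"],s["finger_gap"])
E
```

```text
scene [ 0.165 -0.593  0.834]
bracket [([294.0, 313.0], 0.95, [0.382, -0.272, 0.05]), ([328.0, 214.0], 0.63, [0.562, -0.145, 0.05])]
bolt_head [([281.0, 315.0], 0.68, [0.364, -0.26, 0.05]), ([315.0, 215.0], 0.67, [0.543, -0.13, 0.05])]
tube_center [([291.0, 167.0], 0.72, [0.584, 0.003, 0.05]), ([306.0, 188.0], 0.51, [0.572, -0.062, 0.05])]
tube_stand [([211.0, 153.0], 0.57, [0.472, 0.145, 0.05])]
jar [([432.0, 266.0], 0.89, [0.636, -0.357, 0.05]), ([305.0, 187.0], 0.61, [0.572, -0.061, 0.05])]
dropper_bottle []
petri_dish [([334.0, 148.0], 0.92, [0.692, -0.012, 0.05]), ([228.0, 233.0], 0.68, [0.385, -0.061, 0.05])]
eraser [([229.0, 233.0], 0.69, [0.386, -0.061, 0.05])]
top [ 0.525 -0.075  1.077]
bracket [([338.0, 210.0], 0.94, [0.569, -0.131, 0.05]), ([394.0, 284.0], 0.87, [0.401, -0.249, 0.05])]
bolt_head [([340.0, 223.0], 0.67, [0.538, -0.135, 0.05]), ([398.0, 291.0], 0.57, [0.385, -0.259, 0.05]), ([315.0, 216.0], 0.32, [0.555, -0.081, 0.05])]
tube_center [([276.0, 211.0], 0.74, [0.57, 0.007, 0.05]), ([315.0, 216.0], 0.67, [0.557, -0.08, 0.05])]
tube_stand [([203.0, 252.0], 0.7, [0.482, 0.17, 0.05])]
jar [([433.0, 175.0], 0.94, [0.64, -0.348, 0.05])]
dropper_bottle []
petri_dish [([271.0, 141.0], 0.65, [0.728, 0.015, 0.05])]
eraser [([296.0, 286.0], 0.46, [0.403, -0.034, 0.05])]
0.9 [0.15760212 0.57896527 0.40473973] [4.16277660e-01 3.11385565e+00 2.18740458e-04] 0.08550295178074888
```

View pics/scene1.png

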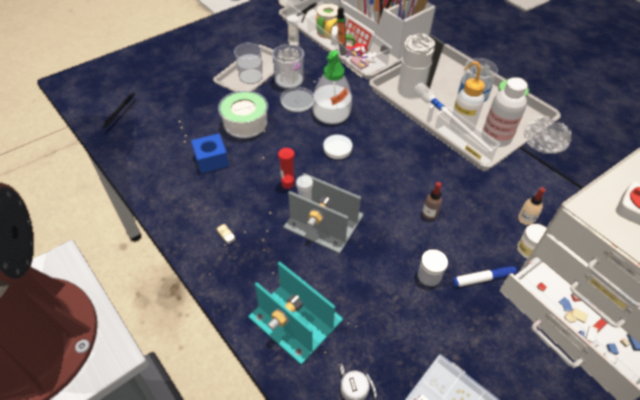

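View pics/top1.png

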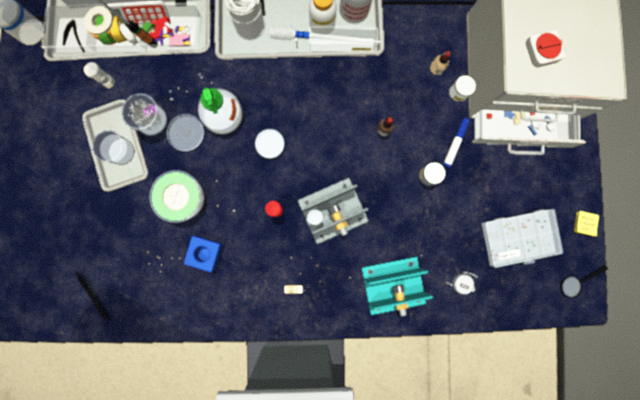

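Scene: the grey bracket is at (325,213), with the white cap at its left end (306,185), the red tube at (288,168), the turquoise bracket at (294,313) and the blue stand at (210,153). Top: grey bracket (335,210), white cap (315,216), red look-alike (274,209), turquoise look-alike (395,287), stand (203,254).

Candidates for the tube (top view): white cap (315,216) or red tube (274,209). For the bracket: grey (335,210) or turquoise (395,287). I choose the white cap in the grey bracket and check it in a close crop.

```bash
python3 - <<'E'
import cv2
a=cv2.imread("pics/top1.png")
cv2.imwrite("pics/crop1.png",cv2.resize(a[170:255,285:385],None,fx=7,fy=7,interpolation=cv2.INTER_CUBIC))
E
```

```text
(no output)
```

View pics/crop1.png

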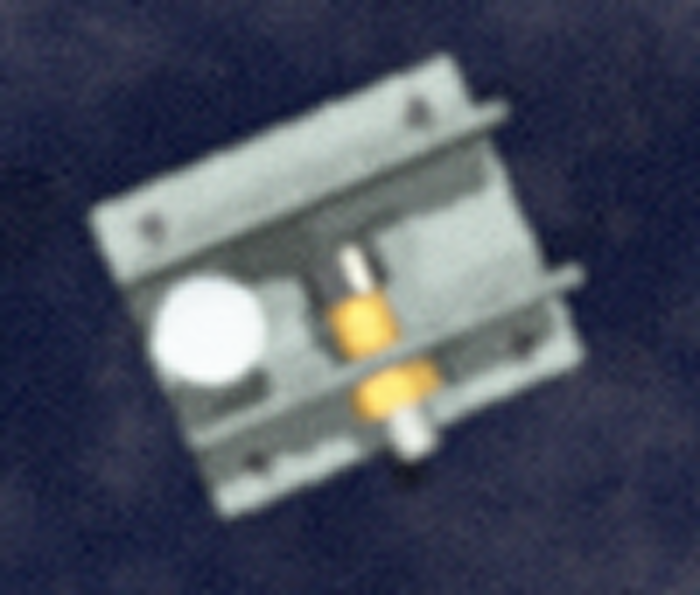

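The crop shows the white-capped tube (208,330 in crop) at the +y end of the grey bracket's gap. The nut is in front (400,390), with the bush and white line at (355,270). So the choice is confirmed.

```bash
python3 - <<'E'
from h import *
c=cap("top")
def p(x,y): return [x/7+285-.43,y/7+170-.43]
# corners: back-right(+x,-y), back-left(+x,+y), front-left, front-right
C=np.array([atz(c,p(*q),.005)[:2] for q in [(450,55),(92,213),(225,520),(585,352)]])
B=np.array([[55,-65],[55,65],[-55,65],[-55,-65]])/1e3
m=C.mean(0);H=B.T@(C-m);th=np.arctan2(H[0,1]-H[1,0],H[0,0]+H[1,1])
Rm=np.array([[np.cos(th),-np.sin(th)],[np.sin(th),np.cos(th)]])
print("bracket",m,th,"res",(C-m-B@Rm.T).round(4).tolist())
cap_=atz(c,p(208,330),.101);print("tube",cap_,"in bracket",Rm.T@(cap_[:2]-m))
hsv=cv2.cvtColor(c["color"],cv2.COLOR_BGR2HSV)
mk=cv2.inRange(hsv,(105,150,90),(125,255,255));mk[:,:170]=0;mk[:,240:]=0;mk[:225]=0;mk[285:]=0
n,l,st,ce=cv2.connectedComponentsWithStats(mk);i=1+st[1:,4].argmax();print(st[i],ce[i])
cn=max(cv2.findContours((l==i).astype(np.uint8),0,2)[0],key=cv2.contourArea)
P=np.array([atz(c,q[0].astype(float),.045)[:2] for q in cn],np.float32);r=cv2.minAreaRect(P);print("stand",r)
cv2.imwrite("pics/stand.png",cv2.resize(c["color"][225:285,170:240],None,fx=6,fy=6,interpolation=2))
E
```

```text
bracket [ 0.56993274 -0.12188756] 0.39387221443773374 res [[-0.0006, -0.0005], [0.0, -0.0004], [-0.0007, 0.0007], [0.0012, 0.0002]]
tube [ 0.55329814 -0.07811249  0.101     ] in bracket [0.00143854 0.04680701]
[184 236  37  37 942] [201.77494692 253.49787686]
stand ((0.4797576367855072, 0.1746516078710556), (0.07028185576200485, 0.06984541565179825), 72.41152954101562)
```

View pics/stand.png

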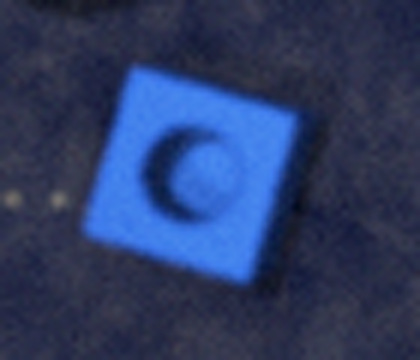

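Request:
drive_tool(steps=[[[0.085, 0.04, -0.05, 0, 0, 0, 0.08], [0.085, 0.08, -0.1, 0, 0, 0, 0.16], [0.085, 0.12, -0.15, 0, 0, 0, 0.25], [0.085, 0.16, -0.2, 0, 0, 0, 0.33], [0.085, 0.2, -0.25, 0, 0, 0, 0.41], [0.085, 0.24, -0.3, 0, 0, 0, 0.5], [0.085, 0.28, -0.35, 0, 0, 0, 0.58], [0.085, 0.3, -0.375, 0, 0, 0, 0.66]]], grip_force=30)

```text
time: 1.95
tool_pos: [0.4589, 0.2017, 0.4049]
eef_rot: [-0.616, 3.08, -0.0]
wrist_force: [0.1, 1.0, 0.6]
finger_gap: 0.085
gripper_force: 0.0
```

```bash
python3 - <<'E'
from h import *
s=telemetry.sense();print(s["time"],s["tool_pos"],s["eef_rot"],s["joints"])
c=cap("wrist");cv2.imwrite("pics/w1.png",c["color"]);np.savez("w1.npz",**{k:c[k] for k in("K","D","W")})
print(np.array(c["T_tool_cam"]).round(3).tolist(), proj(c,[[.479,.175,.045]]))
print(optics.recognise("tube_stand","wrist"))
E
```

```text
1.95 [0.45885742 0.20168293 0.40486295] [-6.16486028e-01  3.07987281e+00 -1.19753670e-04] [ 1.52590210e-01 -1.98240840e-01 -1.96124124e-01  1.57228425e+00
 -4.80372006e-05 -2.42520275e-01]
[[-0.001, 0.957, 0.289, 0.074], [1.0, 0.0, 0.001, -0.0], [0.001, 0.289, -0.957, 0.031], [0.0, 0.0, 0.0, 1.0]] [[289.83436887 187.13578538]]
[{'position': [288.4, 184.6], 'conf': 0.71}]
```

View pics/w1.png

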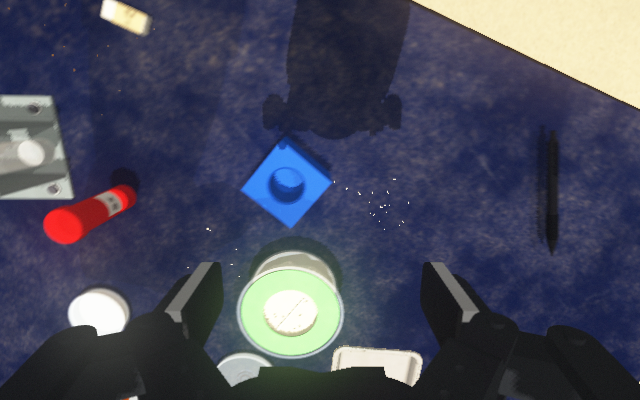

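The wrist view shows the stand at (288,185) with its hole at about (287,182). The red tube is at (90,215), with the bracket edge and white cap at far left (30,152).

Request:
drive_tool(steps=[[[0.085, 0.015, -0.05, 0, 0, 0, 0], [0.085, 0.03, -0.1, 0, 0, 0, 0], [0.085, 0.045, -0.15, 0, 0, 0, 0], [0.085, 0.06, -0.2, -0.02, 0, 0, 0], [0.085, 0.07, -0.245, -0.04, 0, 0, 0], [0.085, 0.075, -0.265, -0.04, 0, 0, 0], [0.085, 0.075, -0.265, -0.04, 0, 0, 0], [0.085, 0.075, -0.265, -0.04, 0, 0, 0]]])

```text
time: 3.05
tool_pos: [0.5326, -0.0599, 0.3656]
eef_rot: [-0.616, 3.08, -0.0]
wrist_force: [-0.3, 0.3, -0.8]
finger_gap: 0.085
gripper_force: 0.0
```

```bash
python3 - <<'E'
from h import *
z=dict(np.load("w1.npz"));a=cv2.imread("pics/w1.png")
print("stand rim",atz(z,[287.3,182],.045))
s=telemetry.sense();print(s["time"],s["tool_pos"],s["eef_rot"])
c=cap("wrist");cv2.imwrite("pics/w2.png",c["color"]);np.savez("w2.npz",**{k:c[k] for k in("K","D","W")})
th=.3939;Rm=np.array([[np.cos(th),-np.sin(th)],[np.sin(th),np.cos(th)]]);m=np.array([.5699,-.1219])
for n,b,zz in (("cap",(0,.042),.101),("head",(0,0),.072)): print(n,proj(c,[[*(m+Rm@np.array(b)),zz]]))
for l in("tube_center","bolt_head","bracket"):print(l,optics.recognise(l,"wrist"))
E
```

```text
stand rim [0.47507097 0.17079664 0.045     ]
3.05 [ 0.53263637 -0.05989284  0.36564987] [-6.16389676e-01  3.07959173e+00 -2.97318788e-05]
cap [[281.9453351  221.85439353]]
head [[234.15621764 209.58398232]]
tube_center [{'position': [288.0, 211.1], 'conf': 0.89}, {'position': [374.7, 263.1], 'conf': 0.87}, {'position': [232.0, 160.3], 'conf': 0.63}]
bolt_head [{'position': [231.2, 157.4], 'conf': 0.63}]
bracket [{'position': [204.8, 5.4], 'conf': 0.7}]
```

View pics/w2.png

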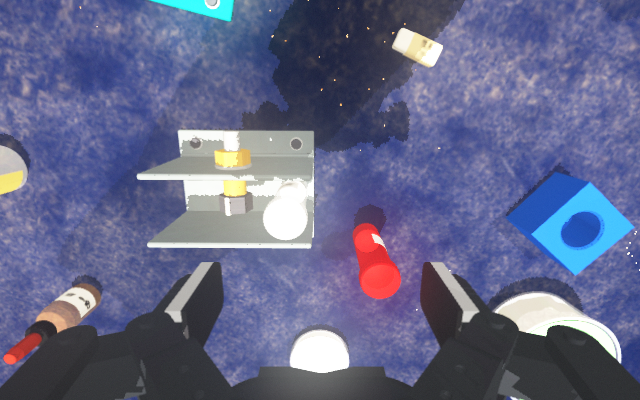

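The grey bracket is centred at (235,190): front plate top at row 178 (cols 138–313), back plate top at row 245 (cols 149–312). The white cap is at (286,218), the dark hex head with white line at (234,203), the red tube at (375,265) and the stand hole at (582,230).

```bash
python3 - <<'E'
from h import *
z=dict(np.load("w2.npz"));a=cv2.imread("pics/w2.png")
C=np.array([atz(z,q,.088)[:2] for q in [(138,177.5),(313,176.5),(149,245.5),(312,244.5)]])
B=np.array([[-27.5,-65],[-27.5,65],[27.5,-65],[27.5,65]])/1e3
m=C.mean(0);H=B.T@(C-m);th=np.arctan2(H[0,1]-H[1,0],H[0,0]+H[1,1])
Rm=np.array([[np.cos(th),-np.sin(th)],[np.sin(th),np.cos(th)]])
print("bracket",m,th,"res",(C-m-B@Rm.T).round(4).tolist())
g=(a.min(2)>225).astype(np.uint8);g[:,:262]=0;g[:,309:]=0;g[:195]=0;g[239:]=0
print("cap bbox",cv2.boundingRect(g))
t=atz(z,(286,218),.101)[:2];print("tube",t,Rm.T@(t-m))
hd=atz(z,(234.5,201),.071)[:2];print("head",hd,Rm.T@(hd-m))
print("stand",atz(z,(582,230),.045))
cv2.imwrite("pics/w2c.png",cv2.resize(a[120:260,130:320],None,fx=4,fy=4,interpolation=2))
E
```

```text
bracket [ 0.56704737 -0.12339552] 0.3984852311134808 res [[0.0001, 0.0009], [0.0001, -0.0], [-0.0004, 0.0006], [0.0002, -0.0015]]
cap bbox (263, 195, 45, 44)
tube [ 0.54986049 -0.08144768] [0.00043644 0.04533012]
head [ 0.56326225 -0.12406949] [-0.00375006  0.00084755]
stand [0.47809825 0.17118974 0.045     ]
```

View pics/w2c.png

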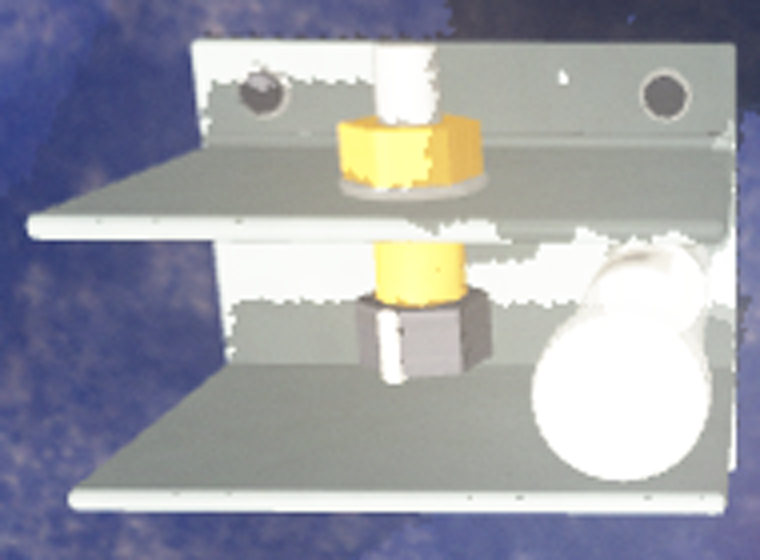

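Request:
drive_tool(steps=[[[0.07, 0.018, -0.02, -0.03, 0, 0, 0], [0.07, 0.018, -0.02, -0.06, 0, 0, 0], [0.07, 0.018, -0.02, -0.085, 0, 0, 0], [0.07, 0.018, -0.02, -0.105, 0, 0, 0], [0.07, 0.018, -0.02, -0.115, 0, 0, 0], [0.07, 0.018, -0.02, -0.115, 0, 0, 0], [0.04, 0.018, -0.02, -0.115, 0, 0, 0], [0.03, 0.018, -0.02, -0.115, 0, 0, 0]]], grip_force=25)

```text
time: 4.25
tool_pos: [0.551, -0.0812, 0.2507]
eef_rot: [-0.615, 3.079, -0.001]
wrist_force: [0.2, -0.5, -0.2]
finger_gap: 0.0347
gripper_force: 0.0
```

```bash
python3 - <<'E'
from h import *
from scipy.optimize import minimize_scalar
z=dict(np.load("w2.npz"));th=.3985;c,s=np.cos(th),np.sin(th)
def pt(x,p): y=-.014*np.sin(p);return [.567+c*x-s*y,-.1234+s*x+c*y,.058+.014*np.cos(p)]
q=np.array([[130+388/4-.4,120+310/4-.4],[130+394/4-.4,120+382/4-.4]])
for p in np.arange(.1,.5,.1): print(p,(proj(z,[pt(-.007,p),pt(.007,p)])-q).round(1).tolist())
# head left/right outline check
print(proj(z,[pt(-.007,.3+1.047*k) for k in range(-2,3)]).round(1).tolist())
t=telemetry.sense();print(t["time"],t["finger_gap"],t["gripper_force"],t["tool_pos"],t["wrist_force"])
E
```

```text
0.1 [[4.5, 0.3], [4.4, -1.2]]
0.2 [[2.8, 0.2], [2.8, -1.2]]
0.30000000000000004 [[1.3, 0.1], [1.2, -1.4]]
0.4 [[-0.2, -0.0], [-0.2, -1.5]]
[[254.0, 191.9], [245.7, 196.1], [227.9, 197.2], [219.7, 193.9], [228.9, 189.8]]
4.25 0.03472501588719638 0.0 [ 0.55097418 -0.08119856  0.25073972] [ 0.22820161 -0.48151759 -0.18612925]
```

Request:
drive_tool(steps=[[[0.02, 0, 0, 0, 0, 0, 0], [0.02, 0, 0, 0, 0, 0, 0], [0.02, 0, 0, 0, 0, 0, 0], [0.02, 0, 0, 0.01, 0, 0, 0], [0.02, 0, 0, 0.035, 0, 0, 0], [0.02, 0, 0, 0.065, 0, 0, 0], [0.02, 0, 0, 0.095, 0, 0, 0], [0.02, 0, 0, 0.12, 0, 0, 0]]], grip_force=30)

```text
time: 5.25
tool_pos: [0.5505, -0.081, 0.3714]
eef_rot: [-0.615, 3.08, -0.0]
wrist_force: [-0.3, 0.4, -0.3]
finger_gap: 0.0305
gripper_force: 29.8
```

```bash
python3 - <<'E'
from h import *
c=cap("wrist");d=cap("scene")
w=c["color"][100:400,140:500]; s=cv2.resize(d["color"][90:250,220:400],None,fx=1.875,fy=1.875,interpolation=2)
cv2.imwrite("pics/g1.png",np.hstack([w,s[:300]]))
E
```

```text
(no output)
```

View pics/g1.png

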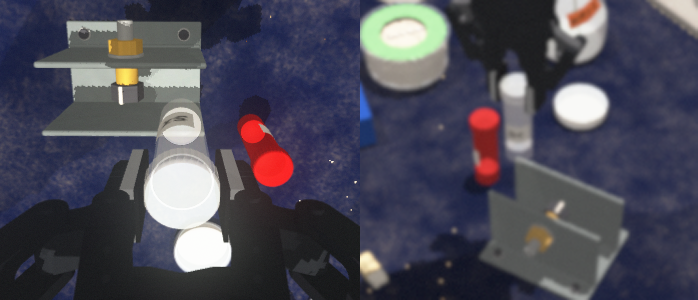

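The tube hangs upright in the pads (bottom at about (322,225) in the full wrist image, cap top at about (323,293)). The red tube and bracket are untouched.

```bash
python3 - <<'E'
from h import *
c=cap("wrist");s=telemetry.sense();p=s["tool_pos"]
print(p,proj(c,[[p[0],p[1],z] for z in (.221,.208,.125)]).round(1).tolist())
print("cap",atz(c,(323,293),.221)-p,"bottom",atz(c,(322,225),.125)-p)
cv2.imwrite("pics/g2.png",cv2.resize(c["color"][195:345,260:390],None,fx=4,fy=4,interpolation=2))
E
```

```text
[ 0.55090664 -0.08115232  0.3711829 ] [[324.4, 291.5], [324.2, 275.5], [323.8, 214.4]]
cap [ 0.00084496 -0.00024265 -0.1501829 ] bottom [ 0.00747965  0.00179993 -0.2461829 ]
```

View pics/g2.png

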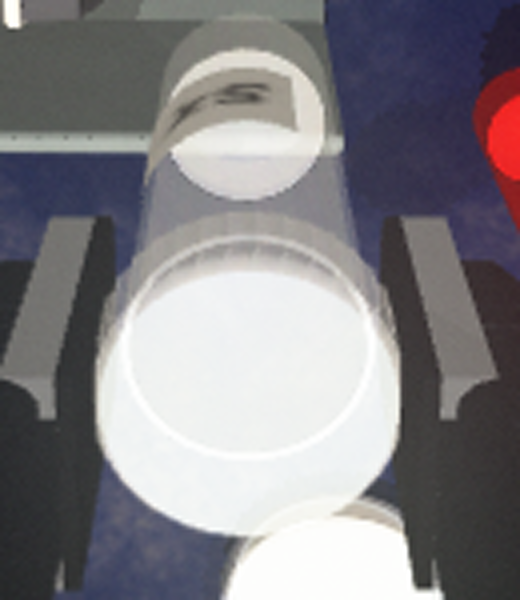

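Request:
drive_tool(steps=[[[0.02, -0.005, 0.02, 0, 0, 0, 0], [0.02, -0.02, 0.065, 0, 0, 0, 0], [0.02, -0.035, 0.115, 0, 0, 0, 0], [0.02, -0.05, 0.165, 0, 0, 0, 0], [0.02, -0.065, 0.215, 0, 0, 0, 0], [0.02, -0.076, 0.245, 0, 0, 0, 0], [0.02, -0.076, 0.252, -0.03, 0, 0, 0], [0.02, -0.076, 0.252, -0.055, 0, 0, 0]]])

```text
time: 6.4
tool_pos: [0.4732, 0.1726, 0.3127]
eef_rot: [0.618, -3.078, -0.001]
wrist_force: [-0.2, 0.0, -0.6]
finger_gap: 0.0303
gripper_force: 29.8
```

```bash
python3 - <<'E'
from h import *
c=cap("wrist");s=telemetry.sense();p=s["tool_pos"];print(p,s["finger_gap"],s["gripper_force"])
a=c["color"];hsv=cv2.cvtColor(a,cv2.COLOR_BGR2HSV)
cv2.imwrite("pics/g3.png",cv2.resize(a[120:340,200:450],None,fx=2.7,fy=2.7,interpolation=2))
for q in((.475,.171,.045),(.477,.172,.045)):
    print(proj(c,[q,[q[0],q[1],.07]]).round(1).tolist())
E
```

```text
[0.47239581 0.17210014 0.30913967] 0.03052886588604399 29.81071338057518
[[319.1, 209.1], [318.9, 220.6]]
[[319.3, 212.0], [319.1, 223.8]]
```

View pics/g3.png

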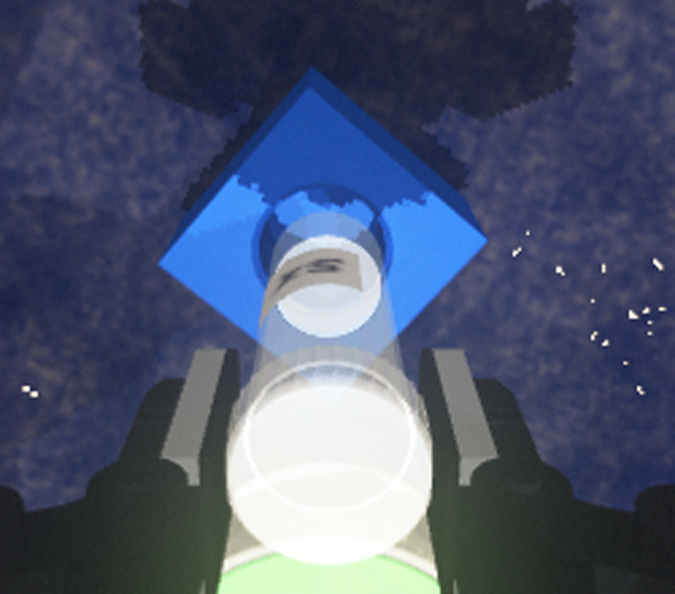

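The tube's bottom disc (crop centre about (326,264)) sits nearly above the hole (rim centre about (322,251)). I'll compute the remaining offset.

```bash
python3 - <<'E'
from h import *
c=cap("wrist");s=telemetry.sense();p=s["tool_pos"];print(p)
h=atz(c,(319.4,213),.045);zb=.005+p[2]-.2507;t=atz(c,(320.7,217.8),zb);k=atz(c,(200+329/2.7,120+455/2.7),zb+.096)
print("hole",h,"tube bottom",t,"cap",k,"shift",h-t,"mean",h-(t+k)/2)
E
```

```text
[0.47252117 0.17177045 0.31080935]
hole [0.47462824 0.17132456 0.045     ] tube bottom [0.47128697 0.17097429 0.06510935] cap [0.46749878 0.16999664 0.16110935] shift [ 0.00334127  0.00035026 -0.02010935] mean [ 0.00523536  0.00083909 -0.06810935]
```

Request:
drive_tool(steps=[[[0.02, 0.003, 0, 0, 0, 0, 0], [0.02, 0.003, 0, 0, 0, 0, 0], [0.02, 0.003, 0, -0.01, 0, 0, 0], [0.02, 0.003, 0, -0.02, 0, 0, 0], [0.02, 0.003, 0, -0.03, 0, 0, 0], [0.02, 0.003, 0, -0.04, 0, 0, 0], [0.02, 0.003, 0, -0.04, 0, 0, 0], [0.02, 0.003, 0, -0.04, 0, 0, 0]]])

```text
time: 7.5
tool_pos: [0.4777, 0.1709, 0.2749]
eef_rot: [-0.615, 3.081, 0.0]
wrist_force: [1.3, -0.2, -1.6]
finger_gap: 0.0305
gripper_force: 29.8
```

Request:
drive_tool(steps=[[[0.02, 0, 0, -0.008, 0, 0, 0], [0.02, 0, 0, -0.015, 0, 0, 0], [0.02, 0, 0, -0.02, 0, 0, 0], [0.02, 0, 0, -0.022, 0, 0, 0], [0.02, 0, 0, -0.022, 0, 0, 0], [0.02, 0, 0, -0.022, 0, 0, 0], [0.02, 0, 0, -0.022, 0, 0, 0], [0.02, 0, 0, -0.022, 0, 0, 0]]])

```text
time: 8.5
tool_pos: [0.4777, 0.171, 0.2529]
eef_rot: [-0.615, 3.081, 0.0]
wrist_force: [0.1, 0.4, 2.2]
finger_gap: 0.0309
gripper_force: 29.9
```

Request:
drive_tool(steps=[[[0.06, 0, 0, 0, 0, 0, 0], [0.06, 0, 0, 0, 0, 0, 0], [0.06, 0, 0, 0, 0, 0, 0], [0.06, 0, 0, 0, 0, 0, 0], [0.06, 0, 0, 0.02, 0, 0, 0], [0.06, 0, 0, 0.05, 0, 0, 0], [0.06, 0, 0, 0.08, 0, 0, 0], [0.06, 0, 0, 0.11, 0, 0, 0]]])

```text
time: 9.5
tool_pos: [0.4775, 0.1709, 0.3637]
eef_rot: [-0.615, 3.081, 0.0]
wrist_force: [0.9, -0.2, -0.0]
finger_gap: 0.0598
gripper_force: 0.0
```

```bash
python3 - <<'E'
from h import *
s=telemetry.sense();p=s["tool_pos"];print(p,s["eef_rot"],s["finger_gap"])
c=cap("wrist");st=(.4765,.1715)
print("predicted cap seated",proj(c,[[*st,.103]]).round(1))
g=(c["color"].min(2)>200).astype(np.uint8);n,l,S,C=cv2.connectedComponentsWithStats(g)
print([(S[i].tolist(),C[i].round(1).tolist()) for i in range(1,n) if S[i,4]>300])
d=[x for x in optics.recognise("tube_center","wrist")];print(d)
for n in("top","scene"):
    c=cap(n);r=optics.recognise("tube_center",n);print(n,[(np.round(x["position"],1).tolist(),x["conf"]) for x in r],"pred",proj(c,[[*st,.103],[*st,.07]]).round(1).tolist())
E
```

```text
[0.47752063 0.17094588 0.3637028 ] [-6.15221628e-01  3.08069470e+00  1.70590515e-04] 0.059796820887611395
predicted cap seated [[323.7 209. ]]
[([4, 135, 53, 23, 639], [28.4, 147.6]), ([300, 176, 44, 56, 1704], [321.4, 206.1]), ([277, 282, 98, 24, 349], [324.6, 290.3]), ([73, 309, 45, 38, 881], [91.3, 323.9]), ([293, 308, 63, 47, 2184], [323.8, 330.5])]
[{'position': [98.1, 220.7], 'conf': 0.97}, {'position': [321.3, 204.0], 'conf': 0.62}]
top [([273.5, 208.7], 0.51)] pred [[196.5, 256.4], [200.3, 255.6]]
scene [([208.9, 140.8], 0.76), ([287.4, 164.7], 0.7)] pred [[202.5, 127.4], [205.1, 138.6]]
```

The tube is seated: its cap matches the predicted pixel and size. Now I go to the leaned pre-grasp pose above the bolt head.

Request:
drive_tool(steps=[[[0.06, 0.015, -0.045, 0, 0.03, 0.012, 0], [0.06, 0.033, -0.1, 0, 0.07, 0.03, 0], [0.06, 0.05, -0.15, 0, 0.11, 0.046, 0], [0.06, 0.066, -0.2, 0, 0.15, 0.063, 0], [0.06, 0.083, -0.25, 0, 0.2, 0.084, 0], [0.06, 0.1, -0.3, -0.01, 0.24, 0.1, 0], [0.06, 0.115, -0.345, -0.03, 0.286, 0.12, 0], [0.06, 0.122, -0.369, -0.051, 0.286, 0.12, 0]]], grip_force=50)

```text
time: 10.8
tool_pos: [0.5996, -0.2006, 0.3089]
eef_rot: [0.592, -2.984, -0.47]
wrist_force: [1.0, 0.4, 0.2]
finger_gap: 0.0605
gripper_force: 0.0
```

Request:
drive_tool(steps=[[[0.06, 0, 0, 0, 0, 0, 0], [0.06, 0, 0, 0, 0, 0, 0], [0.06, 0, 0, 0, 0, 0, 0], [0.06, 0, 0, 0, 0, 0, 0], [0.06, 0, 0, 0, 0, 0, 0], [0.06, 0, 0, 0, 0, 0, 0], [0.06, 0, 0, 0, 0, 0, 0], [0.06, 0, 0, 0, 0, 0, 0]]])

```text
time: 11.8
tool_pos: [0.5996, -0.1981, 0.3117]
eef_rot: [0.596, -2.986, -0.467]
wrist_force: [1.0, 0.2, -0.1]
finger_gap: 0.0599
gripper_force: 0.0
```

```bash
cat >> h.py <<'E'
th=.397;cx=np.array([np.cos(th),np.sin(th),0]);cy=np.array([-np.sin(th),np.cos(th),0]);cz=np.array([0,0,1.])
def brk(m,b): b=np.atleast_2d(b);return np.array([m[0],m[1],0])+b@np.array([cx,cy,cz])
def chk(c,m,p):
    # predicted pixels: line ends (x=-7,+7), plate top corners
    L=proj(c,brk(m,[[x,-.014*np.sin(p),.058+.014*np.cos(p)] for x in(-.007,.007)]))
    P=proj(c,brk(m,[[-.0275,-.065,.088],[-.0275,.065,.088],[.0275,-.065,.088],[.0275,.065,.088]]))
    return L,P
def pose():
    s=telemetry.sense();Q=R.from_rotvec(s["eef_rot"]).as_matrix()
    B=np.array([cx,cy,cz]);print("t",s["time"],"tcp",s["tool_pos"].round(4),"gp",(s["tool_pos"]+.155*Q[:,2]).round(4),"tool z/y in bracket",(B@Q[:,2]).round(3),(B@Q[:,1]).round(3),"gap",s["finger_gap"],s["gripper_force"],"F",np.round(s["wrist_force"],1),"M",np.round(s["wrist_torque"],2))
E
python3 - <<'E'
from h import *
pose();c=cap("wrist");m=(.568,-.123)
for p in(.25,.3,.35):print(p,chk(c,m,p)[0].round(1).tolist())
print(chk(c,m,.3)[1].round(1).tolist())
print(optics.recognise("bolt_head","wrist"),optics.recognise("bracket","wrist"))
L=chk(c,m,.3)[0].mean(0).astype(int);g=c["color"][L[1]-30:L[1]+30,L[0]-40:L[0]+40]
print(L);np.set_printoptions(linewidth=400)
print(g.min(2)[::4,::2])
cv2.imwrite("pics/b1.png",c["color"])
E
```

```text
t 11.8 tcp [ 0.5996 -0.1981  0.3117] gp [ 0.5813 -0.1544  0.1641] tool z/y in bracket [-0.     0.305 -0.952] [0.003 0.952 0.305] gap 0.05986624569768579 0.0 F [ 1.   0.2 -0.1] M [-0.23 -0.12 -0.06]
0.25 [[324.0, 203.7], [324.1, 223.0]]
0.3 [[323.0, 203.7], [323.1, 223.1]]
0.35 [[322.0, 203.7], [322.0, 223.1]]
[[229.7, 187.0], [427.7, 172.1], [237.0, 274.2], [421.1, 246.9]]
[{'position': [317.3, 158.5], 'conf': 0.83}] [{'position': [301.4, 194.4], 'conf': 0.78}]
[323 213]
[[152 153 155 155 151 151 157 176 175 174 172 178 174 160 141 127 121 118 120 117 121 119 121 116 116 132 252 252 251 252 252 252 251 251 251 251 251 251 251 251]
 [246 246 245 245 245 162 213 196 196 192 192 192 203 111 124 107 111 115 118 119 121 119 119 117 116 132 251 252 252 252 252 251 252 252 251 251 251 251 250 250]
 [247 246 246 246 246 246 246 245 247 252 252 251 250 113 130 115 116 116 117 119 122 118 120 118 115 167 252 252 251 252 251 252 251 251 251 250 250 251 250 251]
 [246 245 246 246 246 246 246 246 246 252 251 196 147 115 130 145 153 162 166 127 121 120 121 116 115 127 201 251 252 252 250 251 251 2
[... 1121 characters left out ...]
46 148 146 146 146 145 145 147 141 145 145 143]
 [143 142 143 143 143 146 142 144 143 145 143 146 146 145 144 143 146 144 145 146 148 148 147 146 146 146 146 145 144 145 147 145 147 147 146 147 144 145 147 144]
 [141 142 140 143 140 143 141 144 142 143 145 141 143 146 145 145 146 147 148 148 149 148 145 146 148 147 147 148 146 145 146 145 146 143 144 143 144 145 145 145]
 [139 140 141 142 141 141 141 143 142 141 142 145 144 146 146 145 146 144 146 144 147 144 144 142 143 145 143 145 144 146 144 144 143 145 145 145 143 144 142 143]
 [139 140 142 145 142 143 143 141 142 142 145 140 144 143 144 144 144 147 143 144 143 143 146 141 142 144 142 145 144 145 144 144 142 145 142 145 141 144 144 143]]
```

The white index line lies at cols 319–323, rows 203–223, with symmetric side faces, so the lean matches the flats. Now I descend along the tool axis.

Request:
drive_tool(steps=[[[0.055, -0.002, 0.005, -0.018, 0, 0, 0], [0.055, -0.0045, 0.0105, -0.037, 0, 0, 0], [0.055, -0.007, 0.016, -0.056, 0, 0, 0], [0.055, -0.009, 0.0215, -0.074, 0, 0, 0], [0.055, -0.011, 0.0265, -0.091, 0, 0, 0], [0.055, -0.0125, 0.0295, -0.102, 0, 0, 0], [0.055, -0.013, 0.0305, -0.1055, 0, 0, 0], [0.055, -0.013, 0.0305, -0.1055, 0, 0, 0]]])

```text
time: 12.95
tool_pos: [0.5867, -0.1676, 0.2064]
eef_rot: [0.596, -2.986, -0.466]
wrist_force: [-0.3, 0.1, 0.9]
finger_gap: 0.055
gripper_force: 0.0
```

Request:
drive_tool(steps=[[[0.04, 0, 0, 0, 0, 0, 0], [0.032, 0, 0, 0, 0, 0, 0], [0.028, 0, 0, 0, 0, 0, 0], [0.022, 0, 0, 0, 0, 0, 0], [0.015, 0, 0, 0, 0, 0, 0], [0.015, 0, 0, 0, 0, 0, 0], [0.015, 0, 0, 0, 0, 0, 0], [0.015, 0, 0, 0, 0, 0, 0]]])

```text
time: 13.95
tool_pos: [0.5867, -0.1677, 0.2065]
eef_rot: [0.596, -2.986, -0.466]
wrist_force: [0.2, -3.1, 4.9]
finger_gap: 0.0231
gripper_force: 49.1
```

```bash
python3 -c "
from h import *
pose()"
```

```text
t 13.95 tcp [ 0.5867 -0.1677  0.2065] gp [ 0.5685 -0.1242  0.0589] tool z/y in bracket [ 0.     0.305 -0.952] [0.003 0.952 0.305] gap 0.02305219793883385 49.079006677202415 F [ 0.2 -3.1  4.9] M [-0.59  0.02 -0.02]
```

The head is gripped on its flats (49 N). Now the turn, as an arc about the bolt axis.

Request:
drive_tool(steps=[[[0.01, -0.0025, 0.0061, 0.0019, -0.0409, -0.0171, 0], [0.01, -0.0051, 0.0122, 0.0036, -0.0817, -0.0343, 0], [0.01, -0.0078, 0.0185, 0.005, -0.1226, -0.0514, 0], [0.01, -0.0104, 0.0247, 0.006, -0.1634, -0.0686, 0], [0.01, -0.013, 0.0311, 0.0068, -0.2043, -0.0857, 0], [0.01, -0.0157, 0.0374, 0.0073, -0.2451, -0.1029, 0], [0.01, -0.0183, 0.0437, 0.0074, -0.286, -0.12, 0], [0.01, -0.0183, 0.0437, 0.0074, -0.286, -0.12, 0]]], grip_force=60)

```text
time: 14.95
tool_pos: [0.5683, -0.1237, 0.214]
eef_rot: [-0.616, 3.08, -0.003]
wrist_force: [0.2, -3.5, 4.1]
finger_gap: 0.0224
gripper_force: 59.5
```

Request:
drive_tool(steps=[[[0.01, 0, 0, 0, 0, 0, 0], [0.01, 0, 0, 0, 0, 0, 0], [0.01, 0, 0, 0, 0, 0, 0], [0.01, 0, 0, 0, 0, 0, 0], [0.01, 0, 0, 0, 0, 0, 0], [0.01, 0, 0, 0, 0, 0, 0], [0.01, 0, 0, 0, 0, 0, 0], [0.01, 0, 0, 0, 0, 0, 0]]])

```text
time: 15.95
tool_pos: [0.5684, -0.1241, 0.214]
eef_rot: [-0.615, 3.081, 0.001]
wrist_force: [-1.2, -0.8, 7.9]
finger_gap: 0.0229
gripper_force: 59.8
```

```bash
python3 - <<'E'
from h import *
pose();c=cap("wrist");m=(.5683,-.1237)
for p in(-.1,0,.1):print(p,chk(c,m,p)[0].round(1).tolist())
L=chk(c,m,0)[0].mean(0).astype(int);print(L)
np.set_printoptions(linewidth=400)
print(c["color"].min(2)[max(L[1]-40,0):L[1]+40:5,L[0]-45:L[0]+45:2])
cv2.imwrite("pics/b2.png",c["color"])
for l,n in(("tube_center","scene"),("bolt_head","scene")):
    c=cap(n) if l=="tube_center" else c
    print(optics.recognise(l,n))
E
```

```text
t 15.95 tcp [ 0.5684 -0.1241  0.214 ] gp [ 0.5684 -0.1239  0.059 ] tool z/y in bracket [ 0.     0.001 -1.   ] [0.003 1.    0.001] gap 0.022899361043145248 59.80556782800704 F [-1.2 -0.8  7.9] M [-0.26  0.33 -0.03]
-0.1 [[327.4, 291.0], [327.3, 323.5]]
0 [[323.6, 291.1], [323.7, 323.6]]
0.1 [[319.8, 291.0], [320.0, 323.5]]
[323 307]
[[209 211 210 210 209 203  76  74  76 114 112 101 105 109 111 110 112 110 110 112 114 111 112 110 114 109 110 108 108 109 106 105 104  99 117 114  73  73  83 211 211 210 209 211 210]
 [211 211 212 211 211 102  74  72 115 117 114 103 104 106 111 113 113 113 113 113 112 112 113 112 113 112 110 113 109 108 106 102 103 115 114 116  71  71  75 210 209 213 211 212 210]
 [210 208 209 210 204  71  73  75 115 115 115 111 116 106 107 110 112 111 114 111 116 113 110 116 112 112 110 111 110 106 106 112 116 113 115 114  91  73  73  79 209 212 210 211 210]
 [209 210 209 209 100  73  71  88 124 125 118 115 114 116 115 113 116 114 116 116 115 107 110 110 114 114 115 115 115 116 115 115 115 116 121 126 127  70  72  73 211 210 211 210 210]
 [209 209 210 203  70  73  69  71 
[... 1596 characters left out ...]
 68  68  71  69]
 [ 69  69  69  68  74  76  70 135 160 161 160 161 165 164 166 164 162 164 162 163 164 165 165 164 165 165 169 169 169 169 166 170 169 170 169 169 169  62  75  73  67  68  67  69  69]
 [ 70  68  70  75 180  73  74 160 162 161 160 159 160 160 160 160 162 161 163 165 162 163 163 161 164 168 165 168 168 166 166 167 167 168 170 170 168 107  73  71 152  67  67  68  70]
 [ 72  68  68  90 166 147 151 159 158 159 158 160 161 163 159 161 158 164 162 165 162 163 163 162 161 162 168 165 170 168 165 168 168 167 166 168 167 169 159 158 181  67  67  67  68]]
[{'position': [206.0, 137.1], 'conf': 0.87}, {'position': [288.5, 165.0], 'conf': 0.78}]
[{'position': [315.9, 218.9], 'conf': 0.47}]
```

```bash
python3 -c "
from h import *
print(ticket.close_job())"
```

```text
the job is handed in; nothing more can be done
None
```

I seated the tube upright in the blue stand, turned the bolt head until its index line points straight up (to within about 0.03 rad by the wrist camera), and handed the job in at about 16 s with the head still gripped at 60 N; the system confirmed the hand-in but gave no verdict.

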